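# Add a slotted weight to the force-cell calibration stack

### The arm

A 6-joint arm with a two-finger parallel gripper is mounted at the origin on a cart in front of the work surface, level with it; the furniture and walls round the work are solid. World frame = base frame: x ahead of the robot, y to its left, z up, the work surface at z = 0. Lengths are in m, angles in rad, forces in N, time in s.
With the tool pointing down it reaches from about 0.3 to 0.875 m from the base axis. Payload 6.4 kg.
Tool frame: the origin (TCP) lies at the centre of the arm's flange, where the gripper is bolted on; the fingertips stand 173 mm ahead of it and the grasp point (between the pads) lies 155 mm ahead of it; z points along the fingers, x is the direction in which the jaws open and shut, and the axes are right-handed (so a half turn about z gives the same grasp; the last joint's range is limited). The gripper opens to 85 mm and grips with 20 to 120 N. Pads are 22 mm wide; open, the fingers measure 114 mm over their backs; the gripper's body (76 mm by 85 mm) begins 54 mm behind the grasp point. The pads swing forward as they close: fully open they stand 13 mm farther back than shut.
Start: joints at [-1.482, 0.181, 1.607, -0, 1.354, -0.206], TCP at [0.167, -0.55, 0.405] pointing down, gripper open.
Joint ranges: [-2.99, 2.99], [-0.89, 2.07], [0.3, 2.58], [-1.14, 4.28], [0, 2.63], [-3.12, 3.12]. Speed limits (rad/s): [2.57, 2.57, 3.01, 3.14, 3.14, 3.14].

### API

Orientations are given as a unit quaternion [w, x, y, z].
In Python, from bench import ctrl gives the robot as it stands. The module is installed in compiled form; this text tells all that it offers.
- The arm moves only by the tool move_arm, never from a script. Its argument "moves" is a list of rows, each an object of numbers: "gripper": the opening in per cent of the stroke, from 0 (shut) to 100 (fully open); "x", "y", "z": the shift along the tool's x, y, z in cm; "roll": the turn about the tool's z in degrees. In form: [{"gripper": .., "x": .., "y": .., "z": .., "roll": ..}, ...]. A call has 1 to 5 rows; each row shifts and turns the commanded pose from where the row before left it, along the tool's axes as they then stand; what a row does not reach is not made up. A row lasts 1/8 s, in which the tool goes at most 62.5 mm and 10.7 degrees, less where a joint would pass 70% of its speed; a pose out of reach is approached as far as the arm can. A call is refused whole if a number of a shift passes 6.25 or a number of a turn 10.7, either way. A call with a gripper value outside its range is refused whole. The fingers move at their own pace and stop on an object; the grip force is fixed at half the most. Time passes only in rows, so rows that do not move let the fingers close. It gives the time, the measured TCP pose, the force and the opening at its end, in the units of the state.
- ctrl.get_obs(): the state, without advancing time (a new reading comes with each control period).
- ctrl.camera(name): name is "side" or "top" or "wrist"; returns a dict with "img" (400x640x3 uint8, red, green, blue), "fx", "fy", "cx", "cy" (pixels), "world_from_camera" (4x4, takes a point from camera to world coordinates); the wrist camera has in their place "tool_from_camera" (4x4, takes a point from camera to tool coordinates, whose origin is the TCP and whose axes are the tool frame's). Camera axes: x right, y up, looking along -z (the intrinsics and any distortion apply to the point x, -y, -z); pixel columns grow to the right and rows downward; lengths in m; the calibration is good to about 2 mm. The wrist camera is an equidistant fisheye: a pixel r from the principal point sees the ray r / f radians off the axis. A picture is of the moment at which its call begins: read the wrist's pose just before it. There is no depth.
- ctrl.hand_in(): hands the job in, once; it reports no verdict.
The state is a dict: "time_s": time; "q": joint angles; "dq": joint speeds; "joint_efforts": joint torques, N m; "eef_pos": TCP position; "eef_rot": TCP orientation; "wrist_force": force on the tool from outside, world axes, zero at the start; "torque": the same for the moment, N m; "opening": opening from 0.0 (shut) to 1.0 (fully open).
Only numpy, scipy, OpenCV 4.12 (cv2) and the standard library are available. Lean on these libraries where they do the work, as an engineer would, in place of code of your own. Each camera call takes 0.05 s, during which the arm holds its last target. There are 200 camera calls.

### The job

Add the loose slotted steel weight to the stack on the calibration stand: slide it sideways onto the thin neck of the stem, with its slot facing the opposite way from the slot of the weight already there, then lower it over the stem's shoulder until it lies flat on that weight, and let go. The stem stands on a delicate force cell and is not exactly where the stand says, so find it by feel: never push hard against it, and do not drop the weight onto it. Leave the beaker, the vial and the amber bottle where they stand.

Things in the scene. Friction and masses are not known exactly. Their poses are not given: they have to be found in the camera images.
- weight: Loose slotted steel weight on the beige worktop panel: disc 64 mm diameter, 14 mm thick, 0.18 to 0.29 kg, two grip flats 58 mm apart at its y = +-29 mm, 27 mm long. Origin: centre of underside, z up. Keyhole right through: 16.4 mm round hole at the centre, 9 mm wide slot from it along +x out through the rim; the mouth flares at 45 degrees from 9 mm (x = 22 mm) to 24 mm wide (x = 30 mm).
- slot_mouth (a point): The middle of the slot's mouth on the loose weight, 30 mm from its centre along its +x, at half its thickness.
- stand: Calibration stand fixed in the black recess: 110 x 90 mm aluminium base plate, cross-slide, grey force cell, and on it an upright stem with a pan and one 60 mm slotted weight. Origin: centre of the underside (recess floor, 12 mm lower than the beige panel), z up. The earlier weight's slot opens along the stand's -x, so the new weight's slot must open along the stand's +x.
- beaker: Small glass beaker, 43 mm diameter, 56 mm high, a bystander. Origin: centre of its underside.
- vial: Screw-cap sample vial, 20 mm diameter, 54 mm high, a bystander. Origin: centre of its underside.
- amber_bottle: Small amber bottle, 52 mm diameter, 108 mm high, a bystander. Origin: centre of its underside.
- stack_top (a point): Point on the stand's z axis 54 mm above its origin, the height of the earlier weight's top face, where the new weight's underside (its origin) comes to rest. From there the stem's shoulder, 13 mm diameter, rises 8 mm (to 62 mm): too thick for the slot, it fits the hole.
- neck_nominal (a point): Point on the stand's z axis 77 mm above its origin, mid-neck. Neck 6 mm diameter from 62 to 92 mm, above it a 22 mm head up to 104 mm, too big for the hole. The cross-slide is shifted by an unknown amount: the upright stem (and its weight) really stands up to 9 mm off this axis along the stand's x and up to 9 mm along its y, clamped there: it does not give way.

How it is judged:
By the outcome, as a careful person would: the job done as asked, in the order asked, and still so for the second after the job is handed in, with the robot touching nothing.
It also fails if it takes over 58 s, if anything falls off the work surface, if the arm or the gripper's body presses on something with over 40 N, if the wrist force passes 120 N, or if a joint passes its speed limit or range.

## Working session

There is one attempt and no reset: what is moved stays moved. The work goes in short steps, Python scripts to look and compute and a tool call to move; the robot and the scene stay as the last step left them, time stands still between calls to the robot, and variables do not carry over. Pictures are saved under pics/ and viewed, about 8 in all and at most 12, crops included, and the job is handed in when it is done.

Besides the shell and the picture viewer there is one more tool, called after ">>>" in YAML: its name, and indented under it one key for each argument. move_arm: Moves the arm, as the interface text tells. Its arguments: {"type":"object","properties":{"moves":{"type":"array","items":{"type":"object","properties":{"gripper":{"type":"number"},"x":{"type":"number"},"y":{"type":"number"},"z":{"type":"number"},"roll":{"type":"number"}}}}},"required":["moves"]}

```bash
mkdir -p pics; cat > h.py <<'E'
import numpy as np, cv2
from scipy.spatial.transform import Rotation as R
from bench import ctrl
def snap(n,f):
    o=ctrl.get_obs(); c=ctrl.camera(n); cv2.imwrite(f'pics/{f}.png',c['img'][:,:,::-1]); 
    np.savez(f'pics/{f}.npz',**c,pos=o['eef_pos'],rot=o['eef_rot']); return c
def load(f): return dict(np.load(f'pics/{f}.npz'))
def cast(c,u,v,z):
    x=(u-c['cx'])/c['fx']; y=(v-c['cy'])/c['fy']
    if 'world_from_camera' in c:
        T=c['world_from_camera']; d=np.array([x,-y,-1])
    else:
        t=np.hypot(x,y); s=np.sinc(t/np.pi)
        d=np.array([x*s,-y*s,-np.cos(t)])
        E=np.eye(4); E[:3,:3]=R.from_quat(np.roll(c['rot'],-1)).as_matrix(); E[:3,3]=c['pos']
        T=E@c['tool_from_camera']
    d=T[:3,:3]@d; o=T[:3,3]
    return o+d*(z-o[2])/d[2]
def proj(c,p):
    if 'world_from_camera' in c: T=c['world_from_camera']
    else:
        E=np.eye(4); E[:3,:3]=R.from_quat(np.roll(c['rot'],-1)).as_matrix(); E[:3,3]=c['pos']
        T=E@c['tool_from_camera']
    q=T[:3,:3].T@(np.array(p)-T[:3,3]); x,y,z=q[0],-q[1],-q[2]
    if 'world_from_camera' in c: k=1/z
    else: r=np.hypot(x,y); k=np.arctan2(r,z)/r
    return np.array([c['cx']+c['fx']*x*k,c['cy']+c['fy']*y*k])
def show():
    o=ctrl.get_obs(); print({k:np.round(o[k],4).tolist() for k in ['time_s','eef_pos','eef_rot','wrist_force','torque','opening']})
E
python3 - <<'E'
from h import *
show()
a=snap('top','top0'); b=snap('side','side0')
for c in (a,b): print(c['fx'],c['cx'],c['cy'],c['world_from_camera'].round(3).tolist())
E
```

```text
{'time_s': 0.0, 'eef_pos': [0.1671, -0.5499, 0.4038], 'eef_rot': [-0.0007, 0.8033, -0.5956, -0.0006], 'wrist_force': [0.48, -0.4987, -0.1817], 'torque': [-0.0156, 0.0381, -0.028], 'opening': 0.998}
486.2685022049714 319.1845084537225 199.94892591883496 [[-0.39, 0.881, -0.269, 0.346], [-0.921, -0.373, 0.114, 0.099], [-0.0, 0.292, 0.956, 1.057], [0.0, 0.0, 0.0, 1.0]]
382.2694509555229 317.88156056041845 197.56865074605608 [[-0.979, 0.12, -0.162, 0.489], [-0.202, -0.614, 0.763, 0.602], [-0.008, 0.78, 0.625, 0.595], [0.0, 0.0, 0.0, 1.0]]
```

View pics/top0.png

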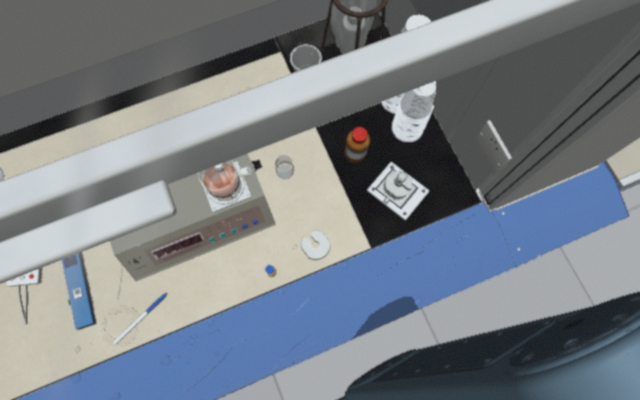

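View pics/side0.png

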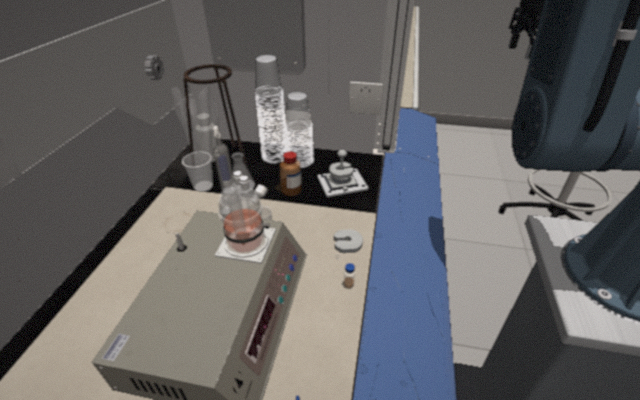

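Top: weight at about (316,245), slot opening near (314,235); stand at (398,190), bottle (357,142), beaker (285,167), vial (270,270). Side: weight (348,240), stand (343,180).

```bash
python3 - <<'E'
from h import *
a=load('top0');b=load('side0')
for n,uv,z in [('weight',(316,245),.014),('stand',(398,190),-.004),('bottle',(357,142),.05),('beaker',(285,167),.03),('vial',(270,270),.05)]: print(n,cast(a,*uv,z).round(3))
for n,uv,z in [('weight',(348,240),.014),('stand',(343,183),-.004),('vial',(349,268),.05)]: print('s',n,cast(b,*uv,z).round(3))
def crop(c,u0,v0,w,h,k): return cv2.resize(c['img'][v0:v0+h,u0:u0+w,::-1],None,fx=k,fy=k,interpolation=cv2.INTER_CUBIC)
A=crop(a,290,150,150,115,5); B=crop(b,310,140,75,115,5)
cv2.imwrite('pics/c0.png',cv2.resize(np.hstack([A,B]),(780,399)))
E
```

```text
weight [0.548 0.021 0.014]
stand [ 0.597 -0.203 -0.004]
bottle [ 0.722 -0.152  0.05 ]
beaker [0.737 0.018 0.03 ]
vial [0.53  0.132 0.05 ]
s weight [0.547 0.022 0.014]
s stand [ 0.592 -0.202 -0.004]
s vial [0.532 0.13  0.05 ]
```

View pics/c0.png

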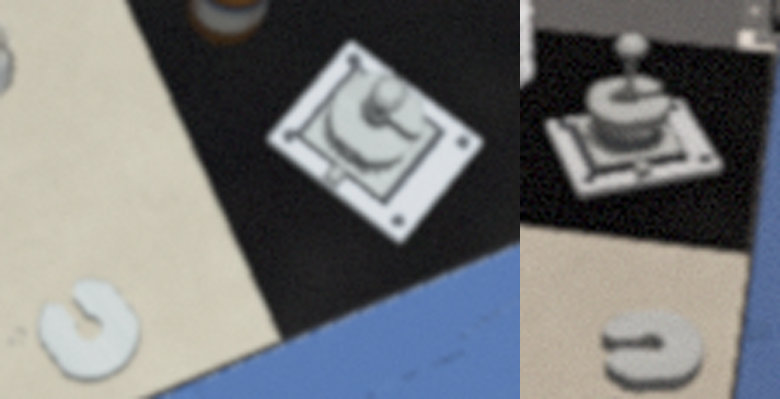

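```bash
python3 - <<'E'
from h import *
a=load('top0');k=5*780/1125
P=[cast(a,290+u/k,150+v/k,-.002)[:2] for u,v in [(350,40),(268,138),(402,243),(483,143)]]
P=np.array(P);print(P.round(4),np.linalg.norm(P-np.roll(P,-1,0),axis=1).round(4),P.mean(0))
for i in range(4):
  d=P[(i+1)%4]-P[i];print(np.degrees(np.arctan2(d[1],d[0])).round(1))
f=lambda u,v,z:cast(a,290+u/k,150+v/k,z)[:2]
d=f(420,135,.042)-f(388,105,.042);print('old slot',np.degrees(np.arctan2(d[1],d[0])))
d=f(70,293,.014)-f(88,330,.014);print('new slot',np.degrees(np.arctan2(d[1],d[0])),f(88,330,.014))
m=ctrl.get_obs();print(m['q'])
E
```

```text
[[ 0.6657 -0.2176]
 [ 0.624  -0.1379]
 [ 0.525  -0.1881]
 [ 0.5655 -0.2672]] [0.0899 0.111  0.0889 0.1117] [ 0.59505527 -0.2026814 ]
117.6
-153.1
-62.9
26.3
old slot -159.18575305877496
new slot 2.7326383567961954 [0.54838639 0.02285892]
[-1.48228193e+00  1.81459260e-01  1.60790385e+00  2.26830038e-05
  1.35377073e+00 -2.06306447e-01]
```

>>> move_arm:
  moves:
    - {"x":-3.0,"y":-3.7}
    - {"x":-3.0,"y":-3.7}
    - {"x":-3.0,"y":-3.7}
    - {"x":-3.0,"y":-3.7}
    - {"x":-3.0,"y":-3.7}

```text
validation failed for argument at $.mo...
```

>>> move_arm:
  moves:
    - {"x":-3.0,"y":-3.7}
    - {"x":-3.0,"y":-3.7}
    - {"x":-3.0,"y":-3.7}
    - {"x":-3.0,"y":-3.7}
    - {"x":-3.0,"y":-3.7}

```text
validation failed for argument at $.mo...
```

```bash
cat >> h.py <<'E'
def yaw():
    m=R.from_quat(np.roll(ctrl.get_obs()['eef_rot'],-1)).as_matrix(); return np.degrees(np.arctan2(m[1,0],m[0,0]))
def delta(p):
    o=ctrl.get_obs(); m=R.from_quat(np.roll(o['eef_rot'],-1)).as_matrix()
    return (m.T@(np.array(p)-o['eef_pos'])*100).round(2)
E
python3 - <<'E'
from h import *
show(); print(yaw(),ctrl.get_obs()['q'].round(2) if hasattr(ctrl.get_obs()['q'],'round') else ctrl.get_obs()['q'],delta([.548,.022,.30]))
c=snap('wrist','w0'); print(c['tool_from_camera'].round(3).tolist(),c['fx'])
E
```

```text
{'time_s': 0.1, 'eef_pos': [0.1671, -0.55, 0.4039], 'eef_rot': [-0.0006, 0.8033, -0.5956, -0.0005], 'wrist_force': [-0.5677, -0.4444, -0.6919], 'torque': [-0.0466, -0.0441, 0.0375], 'opening': 1.0022}
-73.1082760407362 [-1.48  0.18  1.61  0.    1.35 -0.21] [-43.64 -53.06  10.47]
[[1.0, 0.001, 0.0, 0.0], [0.001, -0.966, -0.259, -0.066], [0.0, 0.259, -0.966, 0.031], [0.0, 0.0, 0.0, 1.0]] 309.70691628693146
```

View pics/w0.png

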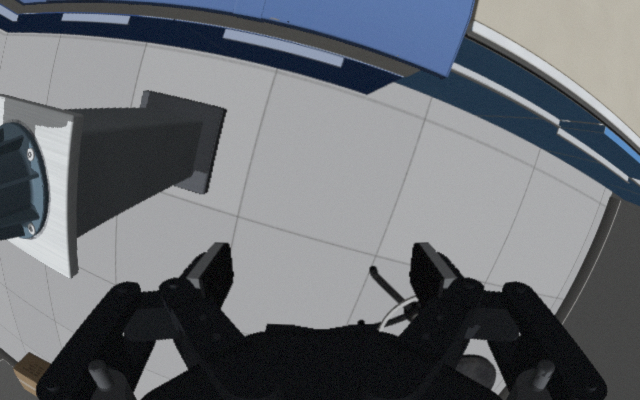

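The arm did not move (rows apparently need all five fields); the picture shows only floor and the open fingers (tips about (220,260) and (430,260)).

>>> move_arm:
  moves:
    - {"gripper":100,"x":-3.0,"y":-3.7,"z":0,"roll":0}
    - {"gripper":100,"x":-3.0,"y":-3.7,"z":0,"roll":0}
    - {"gripper":100,"x":-3.0,"y":-3.7,"z":0,"roll":0}
    - {"gripper":100,"x":-3.0,"y":-3.7,"z":0,"roll":0}
    - {"gripper":100,"x":-3.0,"y":-3.7,"z":0,"roll":0}

```text
time_s: 0.78
eef_pos: [0.3011, -0.3515, 0.4045]
eef_rot: [-0.0, 0.803, -0.596, -0.0]
wrist_force: [1.4, -0.3, 0.3]
opening: 1.004
```

>>> move_arm:
  moves:
    - {"gripper":100,"x":-3.0,"y":-3.7,"z":0,"roll":0}
    - {"gripper":100,"x":-3.0,"y":-3.7,"z":0,"roll":0}
    - {"gripper":100,"x":-3.0,"y":-3.7,"z":0,"roll":0}
    - {"gripper":100,"x":-3.0,"y":-3.7,"z":0,"roll":0}
    - {"gripper":100,"x":-3.0,"y":-3.7,"z":0,"roll":0}

```text
time_s: 1.4
eef_pos: [0.4345, -0.1541, 0.4046]
eef_rot: [0.0, 0.803, -0.596, 0.0]
wrist_force: [0.1, 1.3, -0.8]
opening: 1.003
```

```bash
python3 - <<'E'
from h import *
show(); print(yaw(),delta([.548,.022,.30]))
E
```

```text
{'time_s': 1.4, 'eef_pos': [0.4345, -0.1541, 0.4046], 'eef_rot': [0.0, 0.8033, -0.5956, 0.0], 'wrist_force': [0.0612, 1.2962, -0.7547], 'torque': [-0.0166, -0.0216, -0.0159], 'opening': 1.0032}
-73.11336858584916 [-13.56 -15.97  10.46]
```

```bash
python3 -c "
from h import *
snap('wrist','w1')"
```

>>> move_arm:
  moves:
    - {"gripper":100,"x":-3.4,"y":-4.0,"z":2.6,"roll":0}
    - {"gripper":100,"x":-3.4,"y":-4.0,"z":2.6,"roll":0}
    - {"gripper":100,"x":-3.4,"y":-4.0,"z":2.6,"roll":0}
    - {"gripper":100,"x":-3.4,"y":-4.0,"z":2.6,"roll":0}
    - {"gripper":100,"x":0,"y":0,"z":0,"roll":9}

```text
time_s: 2.08
eef_pos: [0.5475, 0.0239, 0.2974]
eef_rot: [0.001, 0.754, -0.656, -0.003]
wrist_force: [-0.4, -0.7, -0.1]
opening: 1.002
```

```bash
python3 - <<'E'
from h import *
show(); print(yaw())
c=snap('wrist','w2'); d=load('w1'); c=load('w2')
for n,k in (('w1',d),('w2',c)): print(n,proj(k,[.548,.022,.014]),proj(k,[.595,-.2027,-.002]))
cv2.imwrite('pics/w12.png',np.vstack([cv2.resize(d['img'],None,fx=.75,fy=.75),cv2.resize(c['img'],None,fx=.75,fy=.75)])[:,:,::-1])
E
```

```text
{'time_s': 2.075, 'eef_pos': [0.5475, 0.0239, 0.2974], 'eef_rot': [0.0011, 0.7543, -0.6565, -0.0025], 'wrist_force': [-0.4386, -0.6933, -0.0735], 'torque': [-0.0063, -0.0131, -0.0215], 'opening': 1.0016}
-82.06270803502659
w1 [207.88691495  45.63970085] [397.33458387  60.59705491]
w2 [324.33773613 194.91753218] [539.53801207 177.57058185]
```

View pics/w12.png

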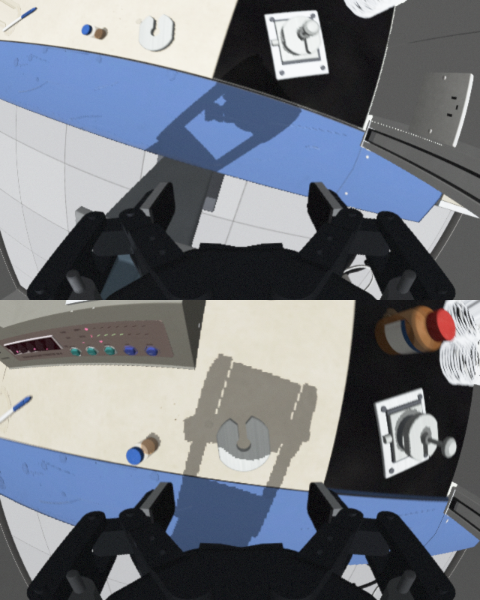

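```bash
python3 - <<'E'
from h import *
c=load('w2'); im=c['img'][150:235,280:370,::-1]
hsv=cv2.cvtColor(im,cv2.COLOR_BGR2HSV); s=hsv[...,1]
m=((s<22)*255).astype(np.uint8)
a=cv2.resize(im,None,fx=4.3,fy=4.3,interpolation=cv2.INTER_CUBIC)
b=cv2.cvtColor(cv2.resize(m,None,fx=4.3,fy=4.3,interpolation=cv2.INTER_NEAREST),cv2.COLOR_GRAY2BGR)
print(s[5,5],s[40,20],s[58,44])
cv2.imwrite('pics/c2.png',np.hstack([a,b]))
E
```

```text
25 7 4
```

View pics/c2.png

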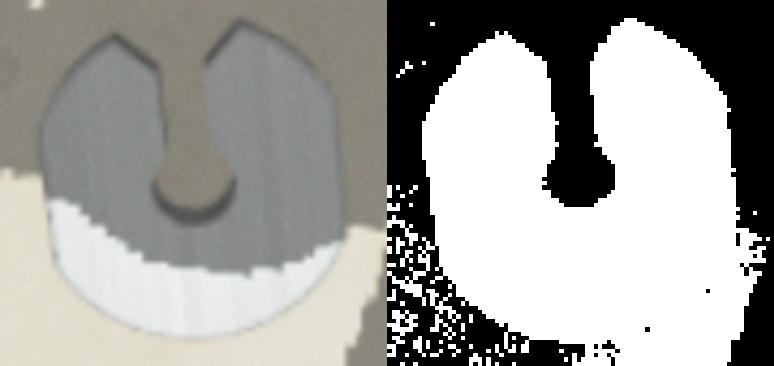

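```bash
python3 - <<'E'
from h import *
c=load('w2')
f=lambda u,v:cast(c,280+(u+.5)/4.3-.5,150+(v+.5)/4.3-.5,.014)[:2]
an=lambda d:np.degrees(np.arctan2(d[1],d[0]))
L,Rr=f(115,35),f(240,20); print('lips',an(L-Rr)-90,np.linalg.norm(L-Rr))
print('slot',an(f(181.5,68)-f(188,148)),an(f(157,72)-f(163,148)),an(f(206,65)-f(213,148)), np.linalg.norm(f(157,72)-f(206,65)))
print('flatR',an(f(335,105)-f(343,235)),'flatL',an(f(40,135)-f(48,220)), np.linalg.norm(f(44,175)-f(339,168)))
h=f(194,180);print('hole',h,'mid flats',(f(44,178)+f(339,168))/2,'bottom',f(195,338))
m=(L+Rr)/2; print('mouthmid->centre',an(m-f(195,338)),np.linalg.norm(m-f(195,338)))
E
```

```text
lips 14.835703600888863 0.02401474845320811
slot 12.51694520510158 12.159896656686978 12.91765610145417 0.009491254645971019
flatR 13.046873550637597 flatL 11.725683497545381 0.05778783978721256
hole [0.55100396 0.02209004] mid flats [0.55235999 0.0227782 ] bottom [0.51841519 0.01725015]
mouthmid->centre 11.126046056385913 0.06304862452558856
```

>>> move_arm:
  moves:
    - {"gripper":100,"x":0,"y":0,"z":0,"roll":-4.6}
    - {"gripper":100,"x":0.17,"y":-0.27,"z":4.0,"roll":0}
    - {"gripper":100,"x":0,"y":0,"z":4.0,"roll":0}
    - {"gripper":100,"x":0,"y":0,"z":2.5,"roll":0}
    - {"gripper":100,"x":0,"y":0,"z":0,"roll":0}

```text
time_s: 2.75
eef_pos: [0.5493, 0.0195, 0.1939]
eef_rot: [0.001, 0.78, -0.626, -0.002]
wrist_force: [0.4, 0.3, 0.7]
opening: 0.998
```

```bash
python3 - <<'E'
from h import *
show(); print(yaw(),delta([.5505,.0228,.170]))
E
```

```text
{'time_s': 2.75, 'eef_pos': [0.5493, 0.0195, 0.1939], 'eef_rot': [0.0011, 0.7801, -0.6256, -0.002], 'wrist_force': [0.3585, 0.3281, 0.7264], 'torque': [-0.0172, 0.0078, 0.0632], 'opening': 0.9976}
-77.4552084627511 [-0.29 -0.2   2.39]
```

>>> move_arm:
  moves:
    - {"gripper":100,"x":-0.29,"y":-0.2,"z":1.4,"roll":0}
    - {"gripper":100,"x":0,"y":0,"z":1.0,"roll":0}
    - {"gripper":60,"x":0,"y":0,"z":0,"roll":0}
    - {"gripper":30,"x":0,"y":0,"z":0,"roll":0}
    - {"gripper":30,"x":0,"y":0,"z":0,"roll":0}

```text
time_s: 3.38
eef_pos: [0.5528, 0.0231, 0.1737]
eef_rot: [-0.001, 0.78, -0.626, 0.001]
wrist_force: [-2.5, -0.3, 10.2]
opening: 0.661
```

>>> move_arm:
  moves:
    - {"gripper":30,"x":0,"y":0,"z":0,"roll":0}
    - {"gripper":30,"x":0,"y":0,"z":0,"roll":0}

```text
time_s: 3.62
eef_pos: [0.5528, 0.023, 0.1738]
eef_rot: [-0.001, 0.78, -0.626, 0.001]
wrist_force: [-3.0, -0.4, 11.2]
opening: 0.664
```

```bash
python3 - <<'E'
from h import *
show(); print(yaw())
c=snap('wrist','w3')
s=snap('side','s3')
a=cv2.resize(c['img'][180:300,190:460,::-1],None,fx=1.8,fy=1.8)
b=cv2.resize(s['img'][170:290,300:400,::-1],(300,216),interpolation=cv2.INTER_CUBIC)
b=cv2.resize(s['img'][200:272,310:410,::-1],(300,216),interpolation=cv2.INTER_CUBIC)
cv2.imwrite('pics/c3.png',np.hstack([a,b]))
E
```

```text
{'time_s': 3.625, 'eef_pos': [0.5528, 0.023, 0.1738], 'eef_rot': [-0.0006, 0.78, -0.6258, 0.0011], 'wrist_force': [-3.0101, -0.3535, 11.2417], 'torque': [0.2192, 0.5323, 0.0966], 'opening': 0.6638}
-77.4851934307849
```

View pics/c3.png

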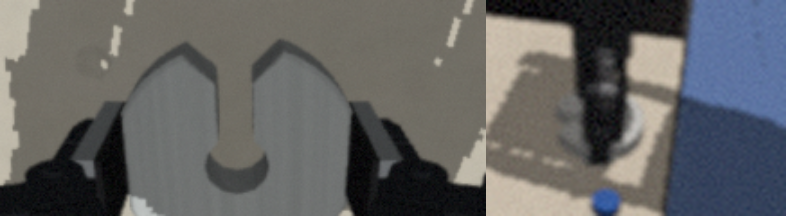

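Grasp is square on the flats, but 11 N upward and z = 0.174 show the fingertips on the table; they must not stick out below the weight. I regrip a few mm higher.

>>> move_arm:
  moves:
    - {"gripper":80,"x":0,"y":0,"z":-0.3,"roll":0}
    - {"gripper":80,"x":0,"y":0,"z":-0.5,"roll":0}
    - {"gripper":80,"x":0,"y":0,"z":0,"roll":0}
    - {"gripper":30,"x":0,"y":0,"z":0,"roll":0}
    - {"gripper":30,"x":0,"y":0,"z":0,"roll":0}

```text
time_s: 4.35
eef_pos: [0.5521, 0.0231, 0.1805]
eef_rot: [0.0, 0.78, -0.626, 0.0]
wrist_force: [-2.3, 0.3, 8.9]
opening: 0.656
```

>>> move_arm:
  moves:
    - {"gripper":30,"x":0,"y":0,"z":0,"roll":0}
    - {"gripper":30,"x":0,"y":0,"z":0,"roll":0}
    - {"gripper":30,"x":0,"y":0,"z":0,"roll":0}

```text
time_s: 4.72
eef_pos: [0.5521, 0.0231, 0.1805]
eef_rot: [-0.0, 0.78, -0.626, 0.0]
wrist_force: [-2.3, -0.4, 7.4]
opening: 0.652
```

```bash
python3 - <<'E'
from h import *
show(); print(yaw())
E
```

```text
{'time_s': 4.725, 'eef_pos': [0.5521, 0.0231, 0.1805], 'eef_rot': [-0.0, 0.7799, -0.6259, 0.0002], 'wrist_force': [-2.3329, -0.3753, 7.3617], 'torque': [-0.0133, 0.4573, 0.0754], 'opening': 0.6522}
-77.4922411778438
```

```bash
python3 - <<'E'
from h import *
s=snap('side','s4'); s0=load('s3')
w=np.array([.5515,.0228]);y=np.array([-np.sin(np.radians(12.5)),np.cos(np.radians(12.5))])
for d in (.029,.035,.042):
  for z in (0,.005,.01): print(d,z,proj(s,[*(w+y*d),z]).round(1))
a=[cv2.resize(k['img'][215:265,320:375,::-1],None,fx=7,fy=7,interpolation=cv2.INTER_CUBIC) for k in (s0,s)]
cv2.imwrite('pics/c4.png',cv2.convertScaleAbs(np.hstack(a),alpha=1.8,beta=20))
E
```

```text
0.029 0 [346.8 254.4]
0.029 0.005 [346.9 252.8]
0.029 0.01 [347.  251.1]
0.035 0 [347.1 256.6]
0.035 0.005 [347.2 254.9]
0.035 0.01 [347.3 253.3]
0.042 0 [347.3 259.1]
0.042 0.005 [347.4 257.4]
0.042 0.01 [347.5 255.8]
```

View pics/c4.png

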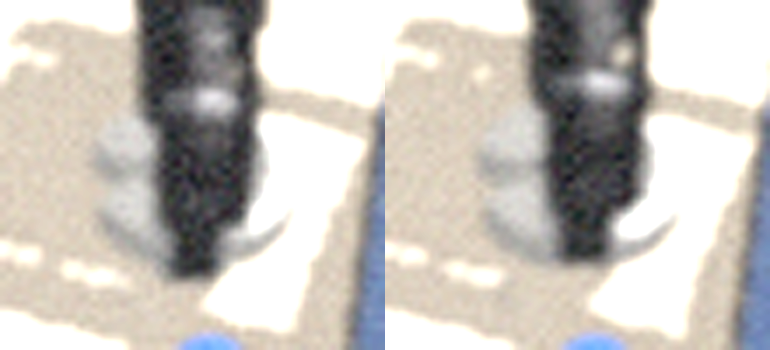

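```bash
python3 - <<'E'
from h import *
c=load('w3')
f=lambda u,v,z:cast(c,190+(u+.5)/1.8-.5,180+(v+.5)/1.8-.5,z)
m=R.from_quat(np.roll(c['rot'],-1)).as_matrix()
for z in (-.005,0,.005,.01,.014,.02):
  A,B=f(123,103,z),f(350,100,z); print(z,np.linalg.norm(A-B).round(4),(m.T@(A-c['pos']))[:2].round(4),(m.T@(B-c['pos']))[:2].round(4))
a=cv2.resize(c['img'][225:285,235:275,::-1],None,fx=9,fy=9,interpolation=cv2.INTER_CUBIC)
b=cv2.resize(c['img'][225:285,370:410,::-1],None,fx=9,fy=9,interpolation=cv2.INTER_CUBIC)
cv2.imwrite('pics/c5.png',cv2.convertScaleAbs(np.hstack([a,b]),alpha=1.8,beta=20))
E
```

```text
-0.005 0.0659 [-0.0329 -0.0059] [ 0.0329 -0.0067]
0 0.0636 [-0.0318 -0.0079] [ 0.0318 -0.0087]
0.005 0.0614 [-0.0307 -0.0099] [ 0.0307 -0.0107]
0.01 0.0592 [-0.0296 -0.012 ] [ 0.0296 -0.0128]
0.014 0.0574 [-0.0287 -0.0136] [ 0.0287 -0.0144]
0.02 0.0548 [-0.0274 -0.0161] [ 0.0274 -0.0168]
```

View pics/c5.png

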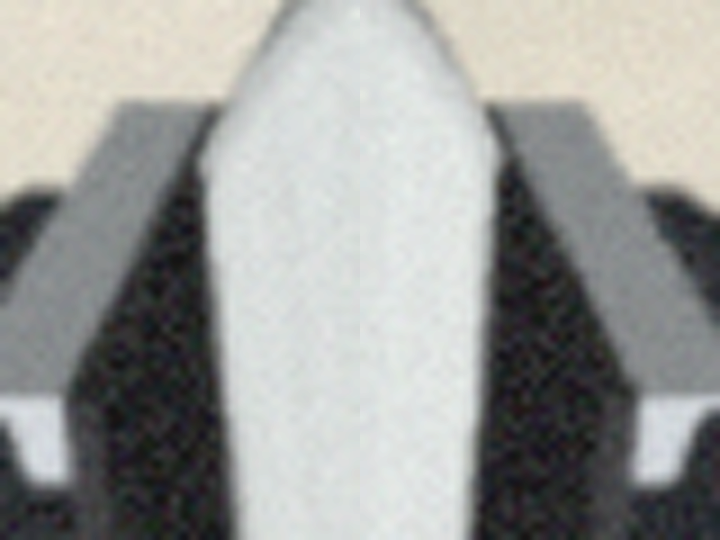

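>>> move_arm:
  moves:
    - {"gripper":80,"x":0,"y":0,"z":0,"roll":0}
    - {"gripper":80,"x":0,"y":0,"z":0.6,"roll":0}
    - {"gripper":80,"x":0,"y":0,"z":0.5,"roll":0}
    - {"gripper":80,"x":0,"y":0,"z":0,"roll":0}
    - {"gripper":80,"x":0,"y":0,"z":0,"roll":0}

```text
time_s: 5.4
eef_pos: [0.5519, 0.0232, 0.1706]
eef_rot: [0.0, 0.78, -0.626, -0.0]
wrist_force: [-10.2, -0.0, 25.4]
opening: 0.798
```

>>> move_arm:
  moves:
    - {"gripper":72,"x":0,"y":0,"z":0,"roll":0}
    - {"gripper":72,"x":0,"y":0,"z":0,"roll":0}

```text
time_s: 5.65
eef_pos: [0.5534, 0.0229, 0.1723]
eef_rot: [-0.001, 0.78, -0.626, 0.001]
wrist_force: [-9.2, 0.2, 33.8]
opening: 0.726
```

>>> move_arm:
  moves:
    - {"gripper":30,"x":0,"y":0,"z":0,"roll":0}
    - {"gripper":30,"x":0,"y":0,"z":0,"roll":0}
    - {"gripper":30,"x":0,"y":0,"z":0,"roll":0}
    - {"gripper":30,"x":0,"y":0,"z":0,"roll":0}

```text
time_s: 6.15
eef_pos: [0.5544, 0.0229, 0.1735]
eef_rot: [-0.002, 0.78, -0.626, 0.003]
wrist_force: [-8.2, 0.3, 39.5]
opening: 0.662
```

```bash
python3 - <<'E'
from h import *
show(); print(yaw())
E
```

```text
{'time_s': 6.15, 'eef_pos': [0.5544, 0.0229, 0.1735], 'eef_rot': [-0.0015, 0.78, -0.6258, 0.0027], 'wrist_force': [-8.2405, 0.3302, 39.5072], 'torque': [0.5932, 1.5528, 0.2019], 'opening': 0.6624}
-77.47661493113225
```

The pads' tips do reach the table here (z = 0.1735 at this opening), so I open, rise 9 mm, and grip with tips about 4 mm up.

>>> move_arm:
  moves:
    - {"gripper":66,"x":0,"y":0,"z":-0.3,"roll":0}
    - {"gripper":80,"x":0,"y":0,"z":-0.3,"roll":0}
    - {"gripper":80,"x":0,"y":0,"z":-0.3,"roll":0}
    - {"gripper":72,"x":0,"y":0,"z":0,"roll":0}
    - {"gripper":72,"x":0,"y":0,"z":0,"roll":0}

```text
time_s: 6.78
eef_pos: [0.5516, 0.0232, 0.1772]
eef_rot: [0.0, 0.78, -0.626, -0.0]
wrist_force: [0.3, 0.4, -1.0]
opening: 0.717
```

>>> move_arm:
  moves:
    - {"gripper":30,"x":0,"y":0,"z":0,"roll":0}
    - {"gripper":30,"x":0,"y":0,"z":0,"roll":0}
    - {"gripper":30,"x":0,"y":0,"z":0,"roll":0}
    - {"gripper":30,"x":0,"y":0,"z":0,"roll":0}

```text
time_s: 7.28
eef_pos: [0.5519, 0.0231, 0.1779]
eef_rot: [-0.0, 0.78, -0.626, 0.0]
wrist_force: [-1.6, 0.0, 4.7]
opening: 0.66
```

```bash
python3 - <<'E'
from h import *
show(); print(yaw(),delta([.5525,.023,.30]))
E
```

```text
{'time_s': 7.275, 'eef_pos': [0.5519, 0.0231, 0.1779], 'eef_rot': [-0.0, 0.7799, -0.626, 0.0001], 'wrist_force': [-1.6452, 0.0219, 4.7168], 'torque': [0.0637, 0.2878, -0.035], 'opening': 0.6601}
-77.50606079397737 [  0.03  -0.05 -12.21]
```

>>> move_arm:
  moves:
    - {"gripper":30,"x":0,"y":0,"z":-1.0,"roll":0}
    - {"gripper":30,"x":0,"y":0,"z":-3.7,"roll":0}
    - {"gripper":30,"x":0,"y":0,"z":-3.7,"roll":-7.1}
    - {"gripper":30,"x":0,"y":0,"z":-3.7,"roll":-7.1}
    - {"gripper":30,"x":0,"y":0,"z":0,"roll":0}

```text
time_s: 7.9
eef_pos: [0.553, 0.023, 0.302]
eef_rot: [-0.001, 0.851, -0.525, 0.003]
wrist_force: [-0.2, -0.2, -2.2]
opening: 0.659
```

>>> move_arm:
  moves:
    - {"gripper":30,"x":4.4,"y":2.5,"z":0,"roll":0}
    - {"gripper":30,"x":4.4,"y":2.5,"z":0,"roll":0}
    - {"gripper":30,"x":4.4,"y":2.5,"z":0,"roll":0}
    - {"gripper":30,"x":4.4,"y":2.5,"z":0,"roll":0}
    - {"gripper":30,"x":4.4,"y":2.6,"z":0,"roll":0}

```text
time_s: 8.52
eef_pos: [0.5372, -0.2312, 0.2968]
eef_rot: [-0.0, 0.851, -0.526, -0.001]
wrist_force: [0.9, 0.6, -1.7]
opening: 0.658
```

>>> move_arm:
  moves:
    - {"gripper":30,"x":0,"y":0,"z":0,"roll":0}
    - {"gripper":30,"x":0,"y":0,"z":0,"roll":0}

```text
time_s: 8.78
eef_pos: [0.5375, -0.2296, 0.297]
eef_rot: [-0.0, 0.851, -0.526, -0.002]
wrist_force: [-0.4, -0.0, -3.3]
opening: 0.661
```

```bash
python3 - <<'E'
from h import *
show(); print(yaw())
c=snap('wrist','w5'); c=load('w5'); snap('side','s5'); snap('top','t5')
print(proj(c,[.595,-.2027,-.002]))
cv2.imwrite('pics/c6.png',cv2.resize(c['img'][60:270,190:450,::-1],None,fx=2.8,fy=2.8,interpolation=cv2.INTER_CUBIC))
E
```

```text
{'time_s': 8.775, 'eef_pos': [0.5375, -0.2296, 0.297], 'eef_rot': [-0.0003, 0.8507, -0.5256, -0.0016], 'wrist_force': [-0.3933, -0.0324, -3.283], 'torque': [0.0286, -0.0378, -0.0139], 'opening': 0.6613}
-63.41535466162262
[323.82276072 120.23634576]
```

View pics/c6.png

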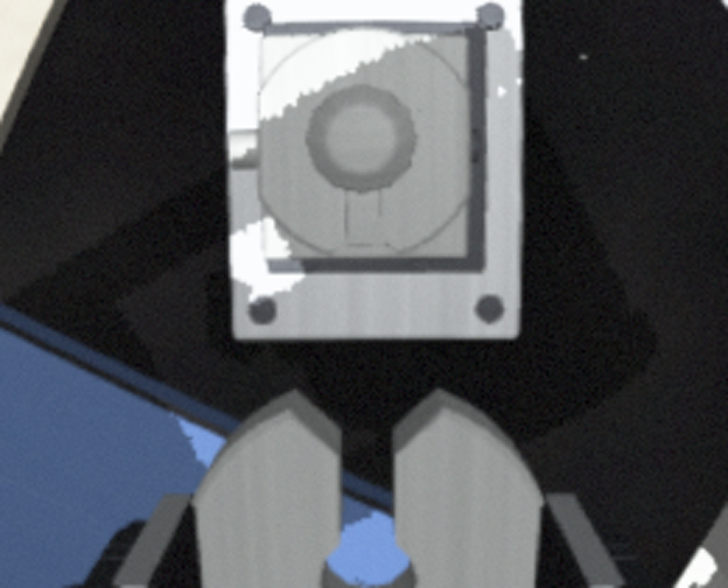

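Wrist view: weight held squarely, lips at (293,390),(438,390), slot mid x=367; stem head centre (361,139), old weight's slot at x 345–382 pointing to us; screws (257,17),(491,15),(262,310),(489,309).

```bash
cat > m.py <<'E'
from h import *
c=load('w5'); m=R.from_quat(np.roll(c['rot'],-1)).as_matrix()
f=lambda u,v,z:cast(c,190+(u+.5)/2.8-.5,60+(v+.5)/2.8-.5,z)
an=lambda d:np.degrees(np.arctan2(d[1],d[0]))
zt=.133
n=np.linalg.norm
L,Q=f(293,390,zt),f(438,390,zt);print('lips',n(L-Q),an(L-Q)-90)
print('slot',an(f(340,435,zt)-f(340,520,zt)),an(f(394,435,zt)-f(394,520,zt)),n(f(340,470,zt)-f(394,470,zt)))
M=(L+Q)/2; print('weight centre tool via lips', (m.T@(M-c['pos']))[:2]+[0,.030])
S=[f(u,v,-.003) for u,v in [(257,17),(491,15),(262,310),(489,309)]]
print('screws',an(S[0]-S[2]),an(S[1]-S[3]),an(S[0]-S[1])-90,an(S[2]-S[3])-90,n(S[0]-S[2]),n(S[0]-S[1]),'mid',np.mean(S,0))
for z in (.08,.086,.092):
  H=f(361,139,z);print('head',z,H,n(f(307,139,z)-f(415,139,z)),'tool',(m.T@(H-c['pos']))[:2])
W=f(362,142,.042);print('oldw',W,n(f(362,28,.042)-f(362,257,.042)))
print('old slot mid tool x',(m.T@(f(363.5,220,.042)-c['pos']))[:2])
E
python3 m.py
```

```text
lips 0.023147874807498907 26.597493844261578
slot 25.94768394218069 27.10909428401237 0.0088492849487811
weight centre tool via lips [-0.00015782 -0.00037768]
screws 26.880355366038128 26.872110972554847 27.145694262333436 26.867105616328857 0.09240735189201078 0.0718675059553012 mid [ 0.59714698 -0.20138797 -0.003     ]
head 0.08 [ 0.60005629 -0.19619616  0.08      ] 0.022920491428048164 tool [-0.00121609 -0.07118368]
head 0.086 [ 0.59995325 -0.19632176  0.086     ] 0.0221823017291117 tool [-0.0011679  -0.07102828]
head 0.092 [ 0.5998502  -0.19644736  0.092     ] 0.02144411203017523 tool [-0.00111971 -0.07087289]
oldw [ 0.60012791 -0.19597581  0.042     ] 0.05960632153865778
old slot mid tool x [-0.00090791 -0.05118978]
```

>>> move_arm:
  moves:
    - {"gripper":30,"x":-0.1,"y":0,"z":2.5,"roll":-0.3}
    - {"gripper":30,"x":0,"y":0,"z":2.5,"roll":0}
    - {"gripper":30,"x":0,"y":0,"z":1.1,"roll":0}
    - {"gripper":30,"x":0,"y":0,"z":0,"roll":0}
    - {"gripper":30,"x":0,"y":0,"z":0,"roll":0}

```text
time_s: 9.55
eef_pos: [0.5382, -0.2291, 0.2387]
eef_rot: [0.0, 0.853, -0.522, 0.001]
wrist_force: [0.1, -0.1, -2.6]
opening: 0.651
```

```bash
python3 - <<'E'
from h import *
show(); print(yaw(), delta([.5999,-.1963,.236]))
c=snap('wrist','w6'); c=load('w6')
print(proj(c,[.6,-.1963,.088]))
cv2.imwrite('pics/c7.png',cv2.resize(c['img'][50:270,190:450,::-1],None,fx=2.7,fy=2.7,interpolation=cv2.INTER_CUBIC))
E
```

```text
{'time_s': 9.55, 'eef_pos': [0.5382, -0.2291, 0.2387], 'eef_rot': [0.0, 0.8527, -0.5224, 0.0009], 'wrist_force': [0.073, -0.1161, -2.5528], 'torque': [0.0286, 0.0127, -0.031], 'opening': 0.6514}
-62.98885008469525 [-0.12 -6.99  0.28]
[316.72125498 108.37320761]
```

View pics/c7.png

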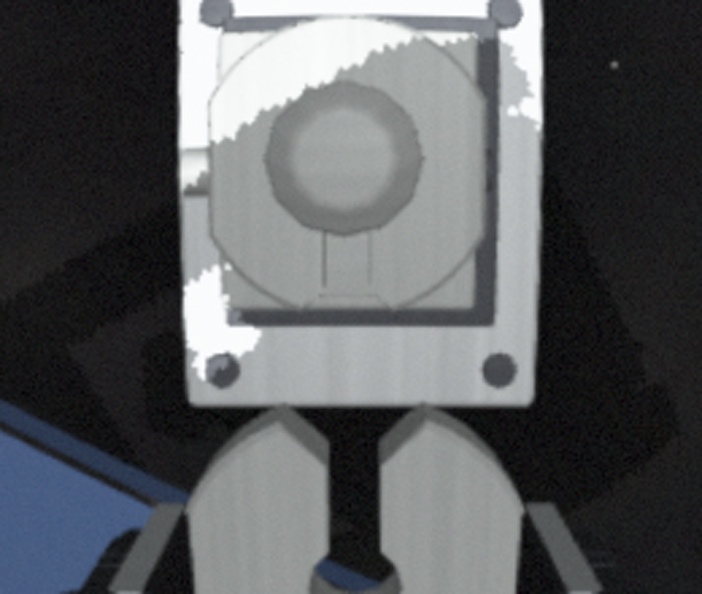

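```bash
python3 - <<'E'
from h import *
c=load('w6'); m=R.from_quat(np.roll(c['rot'],-1)).as_matrix()
f=lambda u,v,z:cast(c,190+(u+.5)/2.7-.5,50+(v+.5)/2.7-.5,z)
t=lambda p:((m.T@(p-c['pos']))[:2]*1000).round(2)
n=np.linalg.norm; an=lambda d:np.degrees(np.arctan2(d[1],d[0]))
z=.0748
print('lips',t(f(282,408,z)),t(f(425,408,z)),'slot',t(f(329,480,z)),t(f(380,480,z)),t(f(329,550,z)),t(f(380,550,z)))
for z in (.083,.088): print('head',t(f(344,158,z)),n(f(266,158,z)-f(422,158,z)),f(344,158,z))
print('old slot',t(f(324,260,.042)),t(f(371,260,.042)),t(f(313,297,.042)),t(f(381,297,.042)))
S=[f(u,v,-.003) for u,v in [(216,10),(506,10),(222,370),(499,370)]]
print(an(S[0]-S[2]),an(S[1]-S[3]),an(S[0]-S[1])-90,an(S[2]-S[3])-90,np.mean(S,0))
E
```

```text
lips [-11.82 -29.54] [ 11.89 -29.52] slot [ -4.14 -16.85] [  4.52 -16.84] [-4.29 -3.71] [ 4.65 -3.7 ]
head [ -1.32 -70.05] 0.023098167595399288 [ 0.60023222 -0.19627746  0.083     ]
head [ -1.26 -69.9 ] 0.022175435249373217 [ 0.60012283 -0.19639703  0.088     ]
old slot [ -5.86 -50.96] [  3.47 -50.95] [ -8.12 -43.52] [  5.49 -43.5 ]
27.075688694395513 26.784546953181923 27.1275405498008 26.968074437136423 [ 0.59724714 -0.20146806 -0.003     ]
```

>>> move_arm:
  moves:
    - {"gripper":30,"x":-0.13,"y":0,"z":0.25,"roll":0}
    - {"gripper":30,"x":0,"y":-2.0,"z":0,"roll":0}
    - {"gripper":30,"x":0,"y":-1.0,"z":0,"roll":0}
    - {"gripper":30,"x":0,"y":-0.5,"z":0,"roll":0}
    - {"gripper":30,"x":0,"y":0,"z":0,"roll":0}

```text
time_s: 10.22
eef_pos: [0.5686, -0.2117, 0.2351]
eef_rot: [0.0, 0.853, -0.522, -0.0]
wrist_force: [-0.1, 0.4, -2.1]
opening: 0.654
```

```bash
python3 - <<'E'
from h import *
show(); print(yaw(), delta([.6001,-.1964,.236]))
E
```

```text
{'time_s': 10.225, 'eef_pos': [0.5686, -0.2117, 0.2351], 'eef_rot': [0.0, 0.8528, -0.5222, -0.0001], 'wrist_force': [-0.1178, 0.4308, -2.1197], 'torque': [0.005, 0.0634, -0.0042], 'opening': 0.6541}
-62.95954405159314 [ 0.07 -3.5  -0.09]
```

>>> move_arm:
  moves:
    - {"gripper":30,"x":0.06,"y":-0.4,"z":0,"roll":0}
    - {"gripper":30,"x":0,"y":-0.4,"z":0,"roll":0}
    - {"gripper":30,"x":0,"y":-0.4,"z":0,"roll":0}
    - {"gripper":30,"x":0,"y":0,"z":0,"roll":0}

```text
time_s: 10.72
eef_pos: [0.5795, -0.207, 0.2352]
eef_rot: [-0.0, 0.853, -0.522, 0.0]
wrist_force: [0.5, -0.2, -2.7]
opening: 0.661
```

```bash
python3 - <<'E'
from h import *
show(); print(yaw(), delta([.6001,-.1964,.236]))
E
```

```text
{'time_s': 10.725, 'eef_pos': [0.5795, -0.207, 0.2352], 'eef_rot': [-0.0, 0.8527, -0.5225, 0.0001], 'wrist_force': [0.5101, -0.2193, -2.6617], 'torque': [-0.0102, -0.0082, -0.0143], 'opening': 0.6612}
-62.99351669168067 [-0.01 -2.32 -0.08]
```

>>> move_arm:
  moves:
    - {"gripper":30,"x":0,"y":-0.3,"z":0,"roll":0}
    - {"gripper":30,"x":0,"y":-0.3,"z":0,"roll":0}
    - {"gripper":30,"x":0,"y":-0.3,"z":0,"roll":0}
    - {"gripper":30,"x":0,"y":0,"z":0,"roll":0}

```text
time_s: 11.22
eef_pos: [0.5874, -0.2029, 0.2352]
eef_rot: [-0.0, 0.853, -0.522, 0.0]
wrist_force: [-0.5, 0.4, -2.0]
opening: 0.656
```

```bash
python3 - <<'E'
from h import *
show(); print(yaw(), delta([.6001,-.1964,.236]))
E
```

```text
{'time_s': 11.225, 'eef_pos': [0.5874, -0.2029, 0.2352], 'eef_rot': [-0.0, 0.8527, -0.5224, 0.0001], 'wrist_force': [-0.5143, 0.4407, -1.9801], 'torque': [0.0639, 0.0264, 0.0128], 'opening': 0.6557}
-62.993262528574526 [-0.01 -1.42 -0.08]
```

>>> move_arm:
  moves:
    - {"gripper":30,"x":0.06,"y":0,"z":0,"roll":0}
    - {"gripper":30,"x":0.06,"y":0,"z":0,"roll":0}
    - {"gripper":30,"x":0,"y":0,"z":0,"roll":0}

```text
time_s: 11.6
eef_pos: [0.5878, -0.2042, 0.2352]
eef_rot: [-0.0, 0.853, -0.523, -0.0]
wrist_force: [0.7, 0.3, -2.3]
opening: 0.66
```

>>> move_arm:
  moves:
    - {"gripper":30,"x":0.05,"y":0,"z":0,"roll":0}
    - {"gripper":30,"x":0,"y":0,"z":0,"roll":0}

```text
time_s: 11.85
eef_pos: [0.5879, -0.2044, 0.2351]
eef_rot: [-0.0, 0.853, -0.523, -0.0]
wrist_force: [-1.8, 1.5, -1.1]
opening: 0.658
```

>>> move_arm:
  moves:
    - {"gripper":30,"x":-0.15,"y":0,"z":0,"roll":0}
    - {"gripper":30,"x":-0.14,"y":0,"z":0,"roll":0}
    - {"gripper":30,"x":0,"y":0,"z":0,"roll":0}

```text
time_s: 12.22
eef_pos: [0.5867, -0.2019, 0.2352]
eef_rot: [0.0, 0.853, -0.523, 0.0]
wrist_force: [-0.1, -0.9, -1.8]
opening: 0.658
```

>>> move_arm:
  moves:
    - {"gripper":30,"x":-0.05,"y":0,"z":0,"roll":0}
    - {"gripper":30,"x":0,"y":0,"z":0,"roll":0}

```text
time_s: 12.48
eef_pos: [0.5865, -0.2015, 0.2352]
eef_rot: [0.0, 0.853, -0.523, 0.0]
wrist_force: [0.2, -0.1, -2.1]
opening: 0.659
```

```bash
python3 - <<'E'
from h import *
show(); print(yaw(), delta([.6001,-.1964,.236]))
E
```

```text
{'time_s': 12.475, 'eef_pos': [0.5865, -0.2015, 0.2352], 'eef_rot': [0.0, 0.8526, -0.5225, 0.0], 'wrist_force': [0.1906, -0.0867, -2.1157], 'torque': [-0.0275, -0.0327, -0.0026], 'opening': 0.6593}
-63.006691751813634 [ 0.16 -1.45 -0.08]
```

>>> move_arm:
  moves:
    - {"gripper":30,"x":-0.04,"y":0,"z":0,"roll":0}
    - {"gripper":30,"x":0,"y":0,"z":0,"roll":0}

```text
time_s: 12.72
eef_pos: [0.5864, -0.2013, 0.2352]
eef_rot: [0.0, 0.853, -0.523, 0.0]
wrist_force: [0.5, -0.7, -3.1]
opening: 0.657
```

```bash
python3 - <<'E'
from h import *
show(); print(yaw(), delta([.6001,-.1964,.236]))
E
```

```text
{'time_s': 12.725, 'eef_pos': [0.5864, -0.2013, 0.2352], 'eef_rot': [0.0001, 0.8526, -0.5226, 0.0002], 'wrist_force': [0.5309, -0.687, -3.0514], 'torque': [-0.2092, -0.1364, 0.0291], 'opening': 0.657}
-63.01195442978637 [ 0.18 -1.45 -0.08]
```

>>> move_arm:
  moves:
    - {"gripper":30,"x":0.17,"y":0,"z":0,"roll":0}
    - {"gripper":30,"x":0,"y":-0.4,"z":0,"roll":0}
    - {"gripper":30,"x":0,"y":-0.5,"z":0,"roll":0}
    - {"gripper":30,"x":0,"y":-0.5,"z":0,"roll":0}
    - {"gripper":30,"x":0,"y":0,"z":0,"roll":0}

```text
time_s: 13.35
eef_pos: [0.6, -0.196, 0.2352]
eef_rot: [-0.0, 0.853, -0.522, 0.0]
wrist_force: [-0.0, 1.2, -2.4]
opening: 0.658
```

>>> move_arm:
  moves:
    - {"gripper":30,"x":0,"y":-0.2,"z":0,"roll":0}
    - {"gripper":30,"x":0,"y":-0.2,"z":0,"roll":0}
    - {"gripper":30,"x":0,"y":0,"z":0,"roll":0}

```text
time_s: 13.72
eef_pos: [0.6032, -0.1945, 0.2352]
eef_rot: [-0.0, 0.853, -0.523, 0.0]
wrist_force: [-0.2, -1.2, -2.6]
opening: 0.657
```

```bash
python3 - <<'E'
from h import *
show(); print(yaw(), delta([.6001,-.1964,.236]))
E
```

```text
{'time_s': 13.725, 'eef_pos': [0.6032, -0.1945, 0.2352], 'eef_rot': [-0.0, 0.8526, -0.5225, 0.0], 'wrist_force': [-0.1892, -1.1591, -2.5691], 'torque': [0.0299, -0.0115, 0.039], 'opening': 0.6573}
-63.00434160602621 [ 0.03  0.36 -0.08]
```

>>> move_arm:
  moves:
    - {"gripper":30,"x":0,"y":-0.08,"z":0,"roll":0}
    - {"gripper":30,"x":0,"y":-0.08,"z":0,"roll":0}
    - {"gripper":30,"x":0,"y":0,"z":0,"roll":0}

```text
time_s: 14.1
eef_pos: [0.6045, -0.1938, 0.2352]
eef_rot: [-0.0, 0.853, -0.523, -0.0]
wrist_force: [0.7, -0.3, -2.9]
opening: 0.657
```

>>> move_arm:
  moves:
    - {"gripper":30,"x":0,"y":-0.05,"z":0,"roll":0}
    - {"gripper":30,"x":0,"y":0,"z":0,"roll":0}

```text
time_s: 14.35
eef_pos: [0.605, -0.1936, 0.2352]
eef_rot: [-0.0, 0.853, -0.523, 0.0]
wrist_force: [0.3, 1.3, -1.1]
opening: 0.663
```

```bash
python3 - <<'E'
from h import *
show(); print(yaw(), delta([.6001,-.1964,.236]))
E
```

```text
{'time_s': 14.35, 'eef_pos': [0.605, -0.1936, 0.2352], 'eef_rot': [-0.0, 0.8526, -0.5226, 0.0], 'wrist_force': [0.2778, 1.2892, -1.1188], 'torque': [0.0151, -0.0294, -0.0133], 'opening': 0.6633}
-63.00934852314971 [ 0.03  0.56 -0.08]
```

>>> move_arm:
  moves:
    - {"gripper":30,"x":0,"y":-0.05,"z":0,"roll":0}
    - {"gripper":30,"x":0,"y":0,"z":0,"roll":0}

```text
time_s: 14.6
eef_pos: [0.6055, -0.1933, 0.2352]
eef_rot: [-0.0, 0.853, -0.523, 0.0]
wrist_force: [-0.3, -0.9, -2.6]
opening: 0.658
```

```bash
python3 - <<'E'
from h import *
show(); print(yaw(), delta([.6001,-.1964,.236]))
E
```

```text
{'time_s': 14.6, 'eef_pos': [0.6055, -0.1933, 0.2352], 'eef_rot': [-0.0, 0.8526, -0.5226, 0.0], 'wrist_force': [-0.3408, -0.8952, -2.5865], 'torque': [0.0731, 0.0034, -0.0365], 'opening': 0.658}
-63.00894990644529 [ 0.03  0.62 -0.08]
```

>>> move_arm:
  moves:
    - {"gripper":30,"x":0,"y":-0.05,"z":0,"roll":0}
    - {"gripper":30,"x":0,"y":0,"z":0,"roll":0}

```text
time_s: 14.85
eef_pos: [0.6057, -0.1933, 0.2352]
eef_rot: [0.0, 0.853, -0.523, -0.0]
wrist_force: [-1.9, -1.0, -1.5]
opening: 0.66
```

>>> move_arm:
  moves:
    - {"gripper":30,"x":0,"y":-0.05,"z":0,"roll":0}
    - {"gripper":30,"x":0,"y":0,"z":0,"roll":0}

```text
time_s: 15.1
eef_pos: [0.6059, -0.1932, 0.2351]
eef_rot: [0.0, 0.853, -0.523, -0.001]
wrist_force: [-4.5, -2.5, -0.6]
opening: 0.654
```

```bash
python3 - <<'E'
from h import *
show(); print(yaw(), delta([.6001,-.1964,.236]))
E
```

```text
{'time_s': 15.1, 'eef_pos': [0.6059, -0.1932, 0.2351], 'eef_rot': [0.0004, 0.8526, -0.5226, -0.0005], 'wrist_force': [-4.4754, -2.5095, -0.5836], 'torque': [-0.3967, 0.8074, 0.0453], 'opening': 0.6539}
-63.01289315940681 [ 0.02  0.67 -0.09]
```

>>> move_arm:
  moves:
    - {"gripper":30,"x":0,"y":0.31,"z":0,"roll":0}
    - {"gripper":30,"x":0.01,"y":0.3,"z":0,"roll":0}
    - {"gripper":30,"x":0,"y":0,"z":0.4,"roll":0}
    - {"gripper":30,"x":0,"y":0,"z":0,"roll":0}
    - {"gripper":30,"x":0,"y":0,"z":0,"roll":0}

```text
time_s: 15.72
eef_pos: [0.601, -0.1957, 0.2311]
eef_rot: [-0.0, 0.853, -0.523, -0.0]
wrist_force: [0.2, -1.0, -2.5]
opening: 0.661
```

```bash
python3 - <<'E'
from h import *
show(); print(yaw(), delta([.6001,-.1964,.236]))
E
```

```text
{'time_s': 15.725, 'eef_pos': [0.601, -0.1957, 0.2311], 'eef_rot': [-0.0, 0.8526, -0.5225, -0.0], 'wrist_force': [0.1921, -1.0202, -2.4713], 'torque': [0.0302, 0.0017, 0.0013], 'opening': 0.6614}
-63.00270354565242 [ 0.02  0.11 -0.49]
```

>>> move_arm:
  moves:
    - {"gripper":30,"x":0,"y":0,"z":0.15,"roll":0}
    - {"gripper":30,"x":0,"y":0,"z":0.15,"roll":0}
    - {"gripper":30,"x":0,"y":0,"z":0.1,"roll":0}
    - {"gripper":30,"x":0,"y":0,"z":0,"roll":0}

```text
time_s: 16.23
eef_pos: [0.6009, -0.1957, 0.227]
eef_rot: [0.0, 0.853, -0.523, -0.0]
wrist_force: [0.1, -0.6, -2.2]
opening: 0.658
```

>>> move_arm:
  moves:
    - {"gripper":30,"x":0,"y":0,"z":0.1,"roll":0}
    - {"gripper":30,"x":0,"y":0,"z":0,"roll":0}

```text
time_s: 16.48
eef_pos: [0.6009, -0.1957, 0.2261]
eef_rot: [0.0, 0.853, -0.523, -0.0]
wrist_force: [0.4, 0.9, -2.5]
opening: 0.66
```

The weight is now over the shoulder without contact (underside about 0.048). Lowering on gently.

>>> move_arm:
  moves:
    - {"gripper":30,"x":0,"y":0,"z":0.15,"roll":0}
    - {"gripper":30,"x":0,"y":0,"z":0.15,"roll":0}
    - {"gripper":30,"x":0,"y":0,"z":0.1,"roll":0}
    - {"gripper":30,"x":0,"y":0,"z":0,"roll":0}

```text
time_s: 16.98
eef_pos: [0.6009, -0.1957, 0.222]
eef_rot: [0.0, 0.853, -0.523, -0.0]
wrist_force: [0.5, -0.4, -2.8]
opening: 0.653
```

>>> move_arm:
  moves:
    - {"gripper":30,"x":0,"y":0,"z":0.1,"roll":0}
    - {"gripper":30,"x":0,"y":0,"z":0,"roll":0}

```text
time_s: 17.23
eef_pos: [0.6009, -0.1958, 0.2211]
eef_rot: [0.0, 0.853, -0.523, -0.0]
wrist_force: [0.5, 0.0, -2.0]
opening: 0.661
```

>>> move_arm:
  moves:
    - {"gripper":30,"x":0,"y":0,"z":0.06,"roll":0}
    - {"gripper":30,"x":0,"y":0,"z":0,"roll":0}

```text
time_s: 17.48
eef_pos: [0.6009, -0.1958, 0.2205]
eef_rot: [-0.0, 0.853, -0.523, -0.0]
wrist_force: [1.3, -0.4, -2.3]
opening: 0.661
```

>>> move_arm:
  moves:
    - {"gripper":30,"x":0,"y":0,"z":0.05,"roll":0}
    - {"gripper":30,"x":0,"y":0,"z":0,"roll":0}

```text
time_s: 17.73
eef_pos: [0.6009, -0.1957, 0.22]
eef_rot: [0.0, 0.853, -0.523, -0.0]
wrist_force: [-0.1, -0.4, -2.2]
opening: 0.657
```

>>> move_arm:
  moves:
    - {"gripper":30,"x":0,"y":0,"z":0.04,"roll":0}
    - {"gripper":30,"x":0,"y":0,"z":0,"roll":0}

```text
time_s: 17.98
eef_pos: [0.601, -0.1958, 0.2199]
eef_rot: [-0.0, 0.853, -0.523, 0.0]
wrist_force: [0.0, 0.4, 0.2]
opening: 0.657
```

>>> move_arm:
  moves:
    - {"gripper":30,"x":0,"y":0,"z":0.04,"roll":0}
    - {"gripper":30,"x":0,"y":0,"z":0,"roll":0}

```text
time_s: 18.23
eef_pos: [0.601, -0.1958, 0.2198]
eef_rot: [0.0, 0.853, -0.523, 0.0]
wrist_force: [-2.7, 0.5, 3.8]
opening: 0.655
```

>>> move_arm:
  moves:
    - {"gripper":30,"x":0,"y":0,"z":0.03,"roll":0}
    - {"gripper":30,"x":0,"y":0,"z":0,"roll":0}

```text
time_s: 18.48
eef_pos: [0.601, -0.1958, 0.2198]
eef_rot: [0.0, 0.853, -0.523, 0.0]
wrist_force: [-3.1, 1.2, 7.6]
opening: 0.662
```

Seated: height 0.2198 as predicted (0.2199), upward force begins. I relieve the preload, then open and rise.

>>> move_arm:
  moves:
    - {"gripper":30,"x":0,"y":0,"z":-0.07,"roll":0}
    - {"gripper":64,"x":0,"y":0,"z":0,"roll":0}
    - {"gripper":70,"x":0,"y":0,"z":0,"roll":0}
    - {"gripper":80,"x":0,"y":0,"z":0,"roll":0}
    - {"gripper":90,"x":0,"y":0,"z":0,"roll":0}

```text
time_s: 19.1
eef_pos: [0.601, -0.1958, 0.2196]
eef_rot: [-0.0, 0.853, -0.523, 0.0]
wrist_force: [0.0, -0.0, 0.1]
opening: 0.9
```

```bash
python3 - <<'E'
from h import *
show(); print(yaw())
E
```

```text
{'time_s': 19.1, 'eef_pos': [0.601, -0.1958, 0.2196], 'eef_rot': [-0.0, 0.8526, -0.5226, 0.0001], 'wrist_force': [0.0191, -0.0118, 0.1274], 'torque': [-0.0445, -0.0285, 0.0238], 'opening': 0.9004}
-63.01436021377704
```

Free (zero force). Rise straight up, then back along stand −x to look.

>>> move_arm:
  moves:
    - {"gripper":90,"x":0,"y":0,"z":-1.5,"roll":0}
    - {"gripper":90,"x":0,"y":0,"z":-3.0,"roll":0}
    - {"gripper":90,"x":0,"y":0,"z":-4.0,"roll":0}
    - {"gripper":90,"x":0,"y":3.0,"z":-3.0,"roll":0}
    - {"gripper":90,"x":0,"y":3.0,"z":0,"roll":0}

```text
time_s: 19.73
eef_pos: [0.548, -0.2237, 0.3394]
eef_rot: [0.0, 0.853, -0.522, 0.004]
wrist_force: [0.3, -0.1, 0.4]
opening: 0.899
```

```bash
python3 - <<'E'
from h import *
show()
c=snap('wrist','w9');s=snap('side','s9');c=load('w9')
u,v=proj(c,[.6005,-.196,.056]).astype(int); print(u,v)
p,q=proj(s,[.6005,-.196,.056]).astype(int); print(p,q)
a=cv2.resize(c['img'][max(v-65,0):v+65,u-65:u+65,::-1],(390,390 if v>=65 else 390*(v+65)//130),interpolation=cv2.INTER_CUBIC)
b=cv2.resize(s['img'][q-30:q+30,p-30:p+30,::-1],(a.shape[0],a.shape[0]),interpolation=cv2.INTER_CUBIC)
cv2.imwrite('pics/c9.png',np.hstack([a,b]))
E
```

```text
{'time_s': 19.725, 'eef_pos': [0.548, -0.2237, 0.3394], 'eef_rot': [0.0002, 0.8529, -0.5221, 0.0039], 'wrist_force': [0.3105, -0.1208, 0.4117], 'torque': [0.0075, 0.0433, 0.0477], 'opening': 0.8985}
317 127
340 164
```

View pics/c9.png

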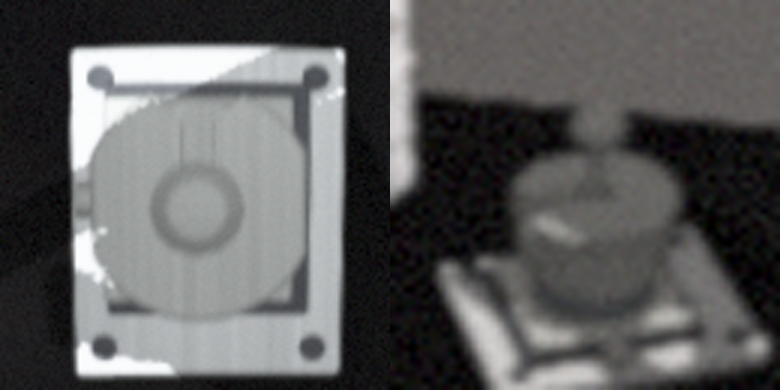

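The weight lies flat and centred on the stack. Its slot opens away from us (+x, at (198,130)), opposite to the earlier weight's, and the stem is upright.

>>> move_arm:
  moves:
    - {"gripper":90,"x":0,"y":0,"z":0,"roll":0}
    - {"gripper":90,"x":0,"y":0,"z":0,"roll":0}

```text
time_s: 20.08
eef_pos: [0.548, -0.2226, 0.3348]
eef_rot: [-0.0, 0.853, -0.522, 0.0]
wrist_force: [-0.1, 0.2, -0.2]
opening: 0.901
```

```bash
python3 -c "
from h import *
show(); print(ctrl.hand_in())"
```

```text
{'time_s': 20.075, 'eef_pos': [0.548, -0.2226, 0.3348], 'eef_rot': [-0.0001, 0.8527, -0.5223, 0.0001], 'wrist_force': [-0.0716, 0.1504, -0.2462], 'torque': [0.0104, -0.0026, -0.0168], 'opening': 0.901}
the job is handed in; nothing more can be done
None
```

The weight is on the stack, lying flat with its slot along the stand's +x, opposite the earlier weight's, and the job was handed in at about 20 s.

- **Finding the stem:** I located it with the camera, then touched the slot and hole walls against the neck, with about 5 N at most. The touch agreed with the camera to about 0.2 mm across the slot and 0.7 mm along it.
- **Seating:** The weight went over the shoulder without contact. It came to rest at TCP height 0.2198 m, where I expected 0.2199 m. I lowered slightly past contact, to about 10 N on the stack, and took that off before opening the gripper.
- **Last checks:** The final wrist and side views show the weight flat and centred, with the stem upright. The wrist force was about zero and the gripper was clear. I did not look again at the beaker, vial or bottle after the move; no move brought the arm close to them.
- **Early grasp problem:** It took four grasps to get the height right. On the first and third the fingertips pressed on the worktop, and the third reached about 39.5 N, just under the 40 N limit if that limit counts fingertips.

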